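# Return an empty vial rack through the wash-up flap

### The arm

A 7-joint arm with a two-finger parallel gripper is mounted at the origin on the work surface. World frame = base frame: x ahead of the robot, y to its left, z up, the work surface at z = 0. Lengths are in m, angles in rad, forces in N, time in s.
With the tool pointing down it reaches from about 0.4 to 0.85 m from the base axis. Payload 4.5 kg.
Tool frame: the origin (TCP) lies between the finger pads; the fingertips stand 8 mm ahead of it and the grasp point (between the pads) lies 11 mm behind it (bot.nose_length is the distance from the TCP to the fingertips, in m); z points along the fingers, y is the line along which they close (so a half turn about z gives the same grasp; the last joint's range is limited). The gripper opens to 85 mm and grips with 20 to 120 N. Pads are 22 mm wide; open, the fingers measure 114 mm over their backs; the gripper's body (76 mm by 85 mm) begins 54 mm behind the grasp point. The pads swing forward as they close: fully open they stand 13 mm farther back than shut.
Start: joints at [-1.184, 0.689, -0.195, 1.565, 0.157, 0.902, -0.215], TCP at [0.216, 0.587, 0.239] pointing down, gripper open.
Joint ranges: [-3.01, 3.01], [-0.46, 2.08], [-1.47, 1.51], [0.13, 2.56], [-1, 4.14], [0.04, 2.09], [-2.66, 2.66]. Speed limits (rad/s): [2.57, 2.57, 3.14, 3.14, 3.14, 3.14, 3.14].

### API

Orientations are given as a 3x3 rotation matrix whose columns are the frame's x, y, z axes.
In Python, from station import bot gives the robot as it stands.
- The arm moves only by the tool tcp_steps, called after "Emit:" as a command line: name --pt "numbers of a row" for each row, then --argument value for the rest. Schema: {"type":"object","properties":{"deltas":{"type":"array","items":{"type":"array","items":{"type":"number"},"minItems":6,"maxItems":6},"minItems":1,"maxItems":10},"finger_gap":{"type":"number"},"clamp_n":{"type":"number"},"only":{"type":"string"},"quiet":{"type":"boolean"},"lines":{"type":"string"}},"required":["deltas"],"additionalProperties":false}. deltas is a list of rows, 1 to 10 of them, each of 6 numbers: dx, dy, dz in units of 20 mm, then a rotation vector rx, ry, rz in units of 0.1 rad; each row is the pose to reach, as a shift and turn from the pose commanded when the call began, along the tool's axes at that moment; what a row does not reach only later rows make up. A row lasts 1/10 s, in which the tool goes at most 0.05 m and 0.15 rad, less where a joint would pass 70% of its speed; a pose out of reach is approached as far as the arm can. finger_gap is the finger opening in m, set as the call begins (left out keeps the last). The fingers move at their own pace and stop on an object; clamp_n is the grip in N (left out, the last holds). Time passes only in rows, so rows that do not move let the fingers close. The tool returns the time, the measured TCP pose, the force, the opening and the grip force at its end. only (a regular expression) keeps the lines of the reply that match it, lines (a string "A,B") keeps lines A to B, and quiet returns only ok. Input that does not fit is refused with a message, and nothing moves.
- bot.sense(): the state, without advancing time (a new reading comes with each control period).
- bot.capture(name): name is "scene" or "top"; returns the picture (400x640x3 uint8, red, green, blue); there is no depth.
- bot.camera_info(name): a dict with "K" (3x3 intrinsics, pixels), "dist_coeffs" ([k1, k2, p1, p2, k3] as OpenCV has them; the pictures are not rectified), "T" (4x4, takes a point from camera to world coordinates). Camera axes: x right, y down, z forward; pixel columns grow to the right and rows downward; lengths in m; the calibration is good to about 2 mm. A picture is of the moment at which its call begins. camera_info takes no time and is no camera call.
- bot.sign_off(): hands the job in; it is judged then, once.
The state is a dict: "time": time; "joints": joint angles; "qvel": joint speeds; "tau": joint torques, N m; "eef_pos": TCP position; "eef_rot": TCP orientation; "wrist_force": force on the tool from outside, world axes, zero at the start; "wrist_torque": the same for the moment, N m; "gripper_width": finger opening in m; "finger_force": force on a finger pad.
Only numpy, scipy, OpenCV 4.12 (cv2) and the standard library are available. Lean on these libraries where they do the work, as an engineer would, in place of code of your own. Each camera call takes 0.05 s, during which the arm holds its last target. There are 200 camera calls.

### The job

Return the empty vial rack to wash-up: with the fingertips, slide it across the loading shelf to the flap and push it through, so that it drops into the bin behind, then draw the hand back so that the flap swings fully shut. Only push the rack: do not lift it, tip it over or push it off the shelf elsewhere, and leave everything else where it stands.

Things in the scene. Friction and masses are not known exactly. Their poses are not given: they have to be found in the camera images.
- rack: the empty vial rack: a small open frame of white plastic standing upright on the loading shelf, 80 mm long (its x), 50 mm wide (its y), 40 mm tall, about 0.12 kg, solid end walls; origin at the centre of its underside, z up. At the start its long axis points roughly at the bin side, and it stands 70 to 105 mm to the left or right of the flap's centre line, with nothing else in between
- rack_mid (a point): the middle of the rack, 20 mm above the centre of its underside
- chute: the wash-up return, fixed to the bench. Origin at bench height under the middle of the flap's hinge; x points into the bin (away from the robot), y left, z up. The level grey shelf: top at z = 120 mm, x = -200 to 0, y = -200 to 200 mm, with 10 mm rims along its two side edges; the hood behind x = 0 tops out at z = 196 mm
- mouth (a point): middle of the opening that the flap closes, at shelf level (z = 120 mm, x = 0 in the chute's frame). The opening is 82 mm wide and 66 mm high. In front of it two guides, 30 mm high, form a funnel: 140 mm apart at 50 mm before the opening, 84 mm apart at the opening
- bin_floor (a point): centre of the bin's rubber floor, 112 mm below the shelf; the bin measures 160 (x) by 194 mm (y) inside and begins where the shelf ends, right at the flap: a rack whose middle is pushed past that edge tips over it and falls in by itself
- flap (a joint): angle of the gravity flap in rad: 0 hanging shut, grows to 1.5 as its lower edge swings into the bin, away from the shelf; it cannot swing towards the shelf. A light metal plate 78 mm wide hinged along its top, 66 mm above the shelf; its weight (90 g) swings it shut as soon as nothing holds it open
- flap_edge (a point): middle of the flap's lower edge, 5 mm above the shelf when shut
- small_beaker: small glass beaker, 44 mm across, 50 mm tall, standing on the loading shelf to one side; origin at the centre of its underside; leave alone
- jar: small amber capped jar, 32 mm across, 45 mm tall, standing at the far end of the loading shelf next to the bin; origin at the centre of its underside; leave alone
- beaker_b: glass beaker, 80 mm across, 100 mm tall, on the bench; origin at the centre of its underside; leave alone
- tip_box: orange pipette tip box, 120 x 85 mm, 46 mm tall, on the bench; origin at the centre of its underside; leave alone
There are look-alikes about, which are no part of the job. What is shaped like the rack but green, orange or purple is not meant.

How it is judged:
By the outcome, as a careful person would: the job done as asked, in the order asked, and still so for the second after the job is handed in, with the robot touching nothing.
It also fails if it takes over 51 s, if anything falls off the work surface, if the arm or the gripper's body presses on something with over 40 N, if the wrist force passes 120 N, or if a joint passes its speed limit or range.

## Working session

There is one attempt and no reset: what is moved stays moved. The work goes in short steps, Python scripts to look and compute and a tool call to move; the robot and the scene stay as the last step left them, time stands still between calls to the robot, and variables do not carry over. Pictures are saved under pics/ and viewed, at most 10 in all, crops included, and the job is handed in when it is done.

```bash
ls; mkdir -p pics; python3 - <<'E'
from station import bot
import cv2,numpy as np
np.set_printoptions(precision=4,suppress=True)
for n in("scene","top"):
    im=bot.capture(n);cv2.imwrite(f"pics/{n}0.png",im[:,:,::-1])
    c=bot.camera_info(n);print(n,c["K"],c["dist_coeffs"],c["T"])
s=bot.sense();print(s["time"],s["eef_pos"],s["eef_rot"],s["gripper_width"],bot.nose_length)
E
```

```text
pics
scene [[512.8796   0.     322.8669]
 [  0.     512.8796 206.5007]
 [  0.       0.       1.    ]] [-0.0384  0.      0.      0.      0.    ] [[-0.4338  0.5785 -0.6908  1.4831]
 [ 0.901   0.2874 -0.325   0.4356]
 [ 0.0105 -0.7633 -0.6459  1.0459]
 [ 0.      0.      0.      1.    ]]
top [[376.5942   0.     314.7373]
 [  0.     376.5942 204.0263]
 [  0.       0.       1.    ]] [-0.0563  0.      0.      0.      0.    ] [[-0.0085 -0.99    0.141   0.4149]
 [-0.9992  0.0029 -0.0401  0.0119]
 [ 0.0393 -0.1412 -0.9892  1.0532]
 [ 0.      0.      0.      1.    ]]
0.1 [0.2158 0.5859 0.2386] [[-0.9384  0.3455 -0.0005]
 [ 0.3455  0.9384 -0.0016]
 [-0.0001 -0.0017 -1.    ]] 0.08514944078014336 0.008
```

View pics/scene0.png

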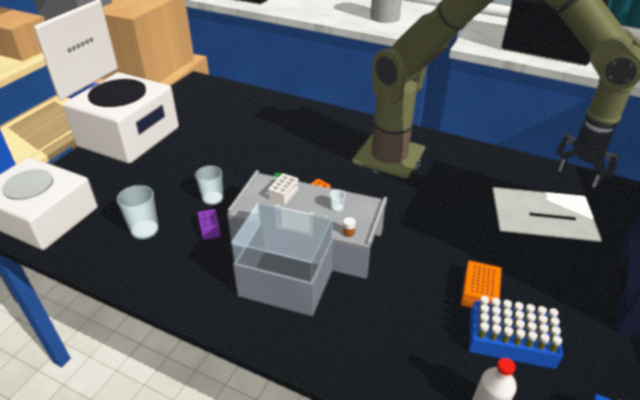

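View pics/top0.png

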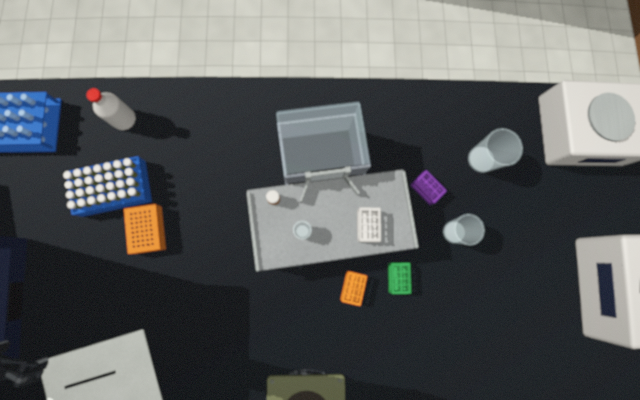

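The top view shows the shelf, with corners near (247,190), (405,170), (418,247) and (257,271). The white rack is at (370,224), the flap and funnel at about (328,175), the small beaker at (302,231) and the jar at (272,197). I'll measure these next.

```bash
cat > h.py <<'E'
import cv2,numpy as np
from station import bot
np.set_printoptions(precision=4,suppress=True)
def world(n,px,z):
    c=bot.camera_info(n);K=np.array(c["K"]);T=np.array(c["T"])
    u=cv2.undistortPoints(np.array(px,float).reshape(-1,1,2),K,np.array(c["dist_coeffs"]))[:,0]
    d=np.c_[u,np.ones(len(u))]@T[:3,:3].T
    return T[:3,3]+d*((z-T[2,3])/d[:,2:])
def pix(n,P):
    c=bot.camera_info(n);T=np.linalg.inv(np.array(c["T"]))
    return cv2.projectPoints(np.array(P,float).reshape(-1,3),cv2.Rodrigues(T[:3,:3])[0],T[:3,3],np.array(c["K"]),np.array(c["dist_coeffs"]))[0][:,0]
def rect(n,im,box,z,thr=185):
    x0,y0,x1,y1=box;m=(im.min(2)>thr).astype(np.uint8)
    k=np.zeros_like(m);k[y0:y1,x0:x1]=m[y0:y1,x0:x1]
    k=cv2.morphologyEx(k,cv2.MORPH_CLOSE,np.ones((5,5)))
    c=max(cv2.findContours(k,0,2)[0],key=cv2.contourArea)
    w=world(n,c[:,0],z)[:,:2]
    return cv2.minAreaRect((w*1000).astype(np.float32)),cv2.boundingRect(c)
E
python3 - <<'E'
from h import *
im=bot.capture("top");im2=bot.capture("scene")
g=cv2.resize(im[90:285,235:435],None,fx=4,fy=4,interpolation=2);cv2.imwrite("pics/c0.png",g[:600,:,::-1])
cv2.imwrite("pics/c1.png",cv2.resize(im2[160:320,220:400],None,fx=3.7,fy=3.7,interpolation=2)[:,:,::-1])
print(world("top",[(247,190),(405,170),(418,247),(257,271)],.12))
for t in(150,170,190,210):print(t,rect("top",im,(345,195,395,250),.16,t))
E
```

```text
[[ 0.5839  0.1436  0.12  ]
 [ 0.6357 -0.2591  0.12  ]
 [ 0.4385 -0.2838  0.12  ]
 [ 0.3835  0.1162  0.12  ]]
150 (((499.13885498046875, -156.31773376464844), (119.81555938720703, 131.74774169921875), 88.8840103149414), (345, 195, 50, 55))
170 (((487.83587646484375, -139.44210815429688), (84.2702407836914, 112.11129760742188), 86.22652435302734), (345, 203, 37, 47))
190 (((494.9189453125, -154.31703186035156), (53.48291778564453, 80.07147979736328), 88.61750793457031), (358, 207, 23, 34))
210 (((493.62506103515625, -154.06776428222656), (48.4753532409668, 77.23351287841797), 88.17759704589844), (359, 208, 21, 33))
```

View pics/c0.png

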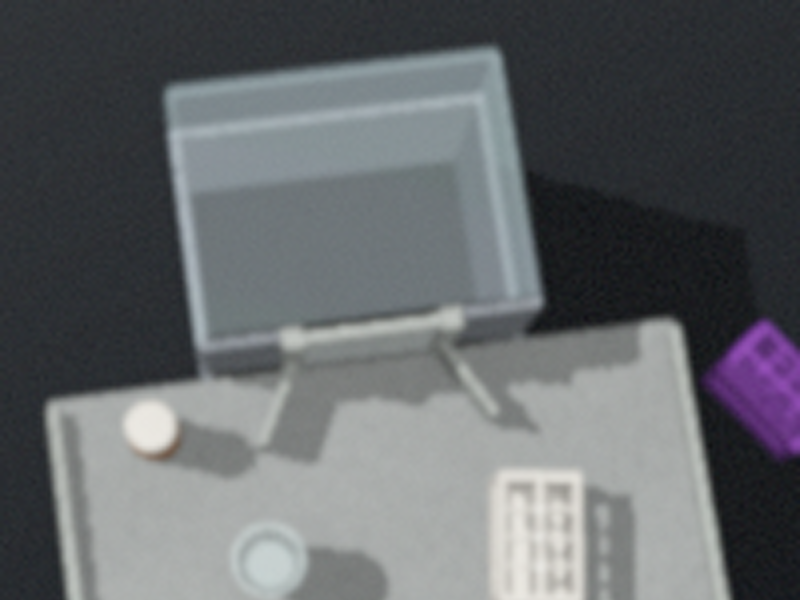

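View pics/c1.png

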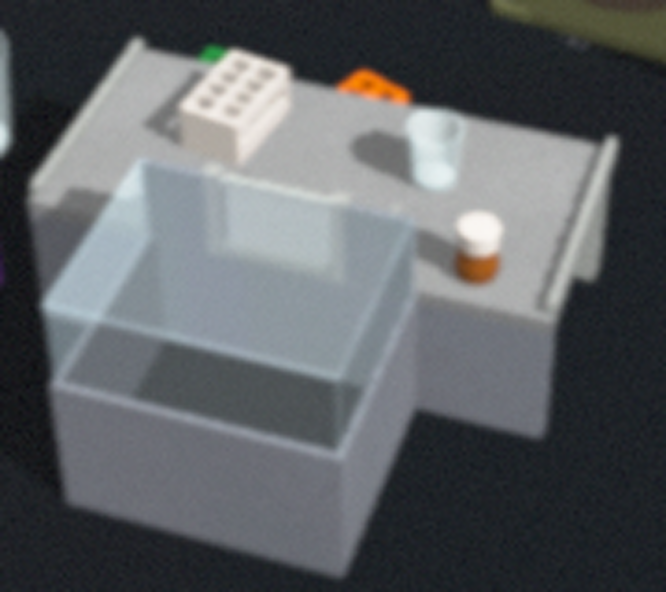

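The crops show the guide ends at crop px (262,445) and (493,413), the hood posts at (293,340) and (453,318), and the shelf's far corners at (50,400) and (680,320). The rack's end wall faces the bin side. Next I'll compute the chute frame from these.

```bash
cat >> h.py <<'E'
def tool(P,s=None):
    """world vector target-TCP in tool axes"""
    s=s or bot.sense();return np.array(s["eef_rot"]).T@(np.array(P)-np.array(s["eef_pos"]))
E
python3 - <<'E'
from h import *
f=lambda *p:[(235+a/4,90+b/4) for a,b in p]
F=world("top",f((50,402),(680,320)),.13);N=world("top",[(257,271),(418,247)],.13)
G=world("top",f((262,445),(493,413)),.15);H=world("top",f((293,335),(453,315)),.196)
for n,A in(("far",F),("near",N),("guide",G),("hood",H)):
    d=A[0]-A[1];print(n,A.mean(0),np.linalg.norm(d),np.degrees(np.arctan2(-d[0],d[1])))
print("beaker rim",world("top",f((270,560)),.165),"jar",world("top",f((152,428)),.165))
E
```

```text
far [ 0.6071 -0.0576  0.13  ] 0.40053548203707995 7.526351465178623
near [ 0.411  -0.0828  0.13  ] 0.39945660685050327 7.820602033772595
guide [ 0.5603 -0.0609  0.15  ] 0.14262693905378135 7.833853759528944
hood [ 0.6143 -0.0553  0.196 ] 0.09456308666460016 7.318822904772956
beaker rim [[0.4797 0.0053 0.165 ]] jar [[0.5587 0.0752 0.165 ]]
```

```bash
python3 - <<'E'
from h import *
print(tool([.48,.25,.25]),tool([.503,-.222,.25]))
E
```

```text
[-0.364  -0.2242 -0.0109] [-0.5487 -0.6592 -0.0105]
```

Careful with the scale: shifts go in units of 20 mm and turns go in units of 0.1 rad. That gives: -0.364 m is -18.2, -0.32 m is -16, 1.086 rad is 10.86.

Emit:
tcp_steps --pt "-2 -1.25 -0.5 0 0 1" --pt "-4 -2.5 -0.5 0 0 2" --pt "-6 -3.75 -0.5 0 0 3.5" --pt "-8 -5 -0.5 0 0 5" --pt "-10 -6.25 -0.5 0 0 6.5" --pt "-12 -7.5 -0.5 0 0 8" --pt "-14 -8.75 -0.5 0 0 9.5" --pt "-16 -10 -0.5 0 0 10.86" --pt "-18.2 -11.2 -0.5 0 0 10.86" --pt "-18.2 -11.2 -0.5 0 0 10.86" --finger_gap 0.045 --clamp_n 40

```text
time: 1.2
eef_pos: [0.4856, 0.2421, 0.2495]
eef_rot: [[-0.118, 0.993, 0.004], [0.993, 0.118, -0.005], [-0.005, 0.004, -1.0]]
wrist_force: [0.0, -0.6, 0.4]
gripper_width: 0.0448
finger_force: 0.0
```

```bash
python3 - <<'E'
from h import *
s=bot.sense();R=np.array(s["eef_rot"]);print(R,np.degrees(np.arctan2(R[1,1],R[0,1])),tool([.503,-.222,.25]))
E
```

```text
[[-0.1181  0.993   0.0043]
 [ 0.993   0.1181 -0.0049]
 [-0.0054  0.0036 -1.    ]] 6.7844295953599145 [-0.4629 -0.0375  0.0019]
```

Emit:
tcp_steps --pt "-2.5 -0.2 0 0 0 0" --pt "-5 -0.4 0 0 0 0" --pt "-7.5 -0.6 0 0 0 0" --pt "-10 -0.8 0 0 0 0" --pt "-12.5 -1 0 0 0 0" --pt "-15 -1.2 0 0 0 0" --pt "-17.5 -1.4 0 0 0 0" --pt "-20 -1.6 0 0 0 0" --pt "-22 -1.8 0 0 0 0" --pt "-23.15 -1.85 0 0 0 0"

```text
time: 2.2
eef_pos: [0.5034, -0.218, 0.2492]
eef_rot: [[-0.126, 0.992, -0.0], [0.992, 0.126, -0.002], [-0.002, -0.001, -1.0]]
wrist_force: [0.7, -0.5, 0.2]
gripper_width: 0.0447
finger_force: 0.0
```

Emit:
tcp_steps --pt "0 0 0 0 0 0" --pt "0 0 0 0 0 0" --pt "0 0 0 0 0 0"

```text
time: 2.5
eef_pos: [0.5045, -0.2113, 0.2491]
eef_rot: [[-0.134, 0.991, -0.0], [0.991, 0.134, 0.001], [0.001, -0.0, -1.0]]
wrist_force: [0.0, -0.0, 0.3]
gripper_width: 0.0452
finger_force: 0.0
```

```bash
python3 - <<'E'
from h import *
s=bot.sense();R=np.array(s["eef_rot"]);print(np.degrees(np.arctan2(R[1,1],R[0,1])),tool([.503,-.222,.138]))
E
```

```text
7.707754470733131 [-0.0105 -0.0029  0.1111]
```

In the tool's units: -0.01 m is -0.5, 0.11 m is 5.5.

Emit:
tcp_steps --pt "-0.5 -0.15 2 0 0 0" --pt "-0.5 -0.15 3.5 0 0 0" --pt "-0.5 -0.15 5 0 0 0" --pt "-0.5 -0.15 5.5 0 0 0" --pt "-0.5 -0.15 5.5 0 0 0" --pt "-0.5 -0.15 5.5 0 0 0"

```text
time: 3.1
eef_pos: [0.5036, -0.2231, 0.1403]
eef_rot: [[-0.133, 0.991, 0.002], [0.991, 0.133, -0.0], [-0.0, 0.001, -1.0]]
wrist_force: [0.8, -0.0, -0.6]
gripper_width: 0.0453
finger_force: 0.0
```

```bash
python3 - <<'E'
from h import *
im=bot.capture("scene");cv2.imwrite("pics/s1.png",cv2.resize(im[130:290,200:400],None,fx=3.7,fy=3.7,interpolation=2)[:,:,::-1])
E
```

```text
(no output)
```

View pics/s1.png

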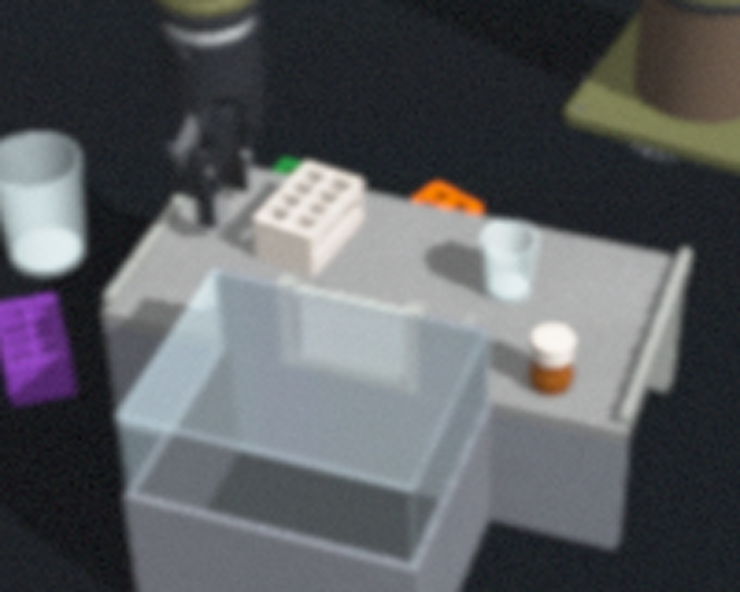

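The fingertips stand just above the shelf beside the rack, at crop (205,215), with a gap to it. I'll push sideways now.

Emit:
tcp_steps --pt "0.6 0 0 0 0 0" --pt "1.2 0 0 0 0 0" --pt "1.7 0 0 0 0 0" --pt "2.2 0 0 0 0 0" --pt "2.65 0 0 0 0 0" --pt "3.1 0 0 0 0 0" --pt "3.55 0 0 0 0 0" --pt "4 0 0 0 0 0" --pt "4.4 0 0 0 0 0" --pt "4.75 0 0 0 0 0"

```text
time: 4.15
eef_pos: [0.4901, -0.1287, 0.1392]
eef_rot: [[-0.132, 0.991, -0.0], [0.991, 0.132, 0.0], [0.0, -0.0, -1.0]]
wrist_force: [0.1, -1.9, 0.5]
gripper_width: 0.0449
finger_force: 0.7
```

Emit:
tcp_steps --pt "0 0 0 0 0 0" --pt "0 0 0 0 0 0"

```text
time: 4.35
eef_pos: [0.49, -0.129, 0.1391]
eef_rot: [[-0.132, 0.991, -0.001], [0.991, 0.132, 0.0], [0.001, -0.001, -1.0]]
wrist_force: [-0.5, -0.3, 0.4]
gripper_width: 0.0448
finger_force: 0.0
```

```bash
cat >> h.py <<'E'
O=np.array([.608,-.057]);a=np.radians(7.6);RC=np.array([[np.cos(a),-np.sin(a)],[np.sin(a),np.cos(a)]])
def chute(p): return (np.array(p)[:2]-O)@RC
E
python3 - <<'E'
from h import *
im=bot.capture("top");cv2.imwrite("pics/t1.png",cv2.resize(im[130:280,235:435],None,fx=4,fy=4,interpolation=2)[:,:,::-1])
s=bot.sense();print("tcp",chute(s["eef_pos"]))
for t in(190,205):
    r,b=rect("top",im,(315,180,395,250),.16,t);print(chute(np.array(r[0])/1000),r[1:],b)
E
```

```text
tcp [-0.1265 -0.0561]
[-0.1292 -0.0178] ((82.39949798583984, 52.249366760253906), 8.65097427368164) (331, 211, 26, 37)
[-0.1297 -0.0187] ((78.55180358886719, 49.33851623535156), 8.254857063293457) (332, 212, 25, 35)
```

View pics/t1.png

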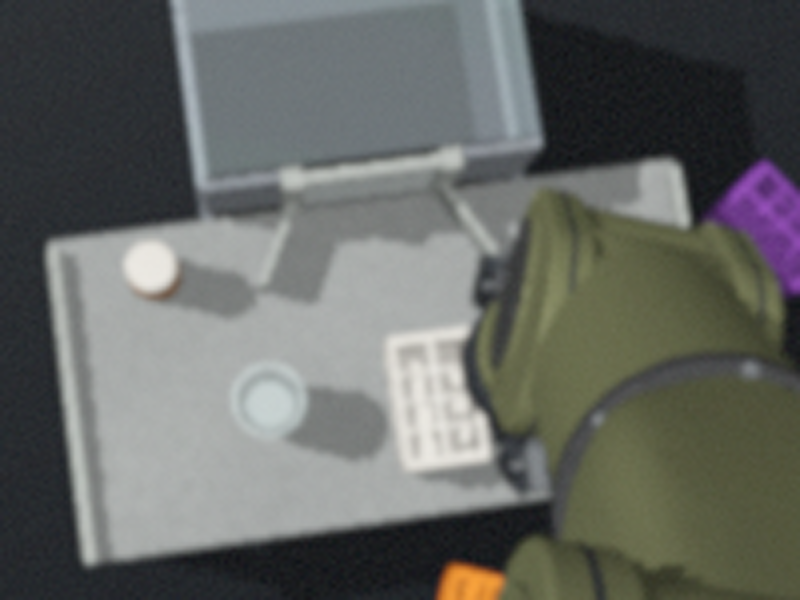

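The rack is now aligned with the chute at about y = -19 mm, with its left edge at crop x≈390 and the beaker clear at (270,400). It needs about 19 mm more, then I'll back off and lift.

Emit:
tcp_steps --pt "0.35 0 0 0 0 0" --pt "0.7 0 0 0 0 0" --pt "0.95 0 0 0 0 0" --pt "0.95 0 0 0 0 0" --pt "0 0 0 0 0 0" --pt "-1.5 0 0 0 0 0" --pt "-2 0 -2 0 0 0" --pt "-2 0 -4 0 0 0" --pt "-2 0 -5.5 0 0 0" --pt "-2 0 -5.5 0 0 0"

```text
time: 5.4
eef_pos: [0.4979, -0.1699, 0.2532]
eef_rot: [[-0.131, 0.991, 0.008], [0.991, 0.131, -0.002], [-0.003, 0.008, -1.0]]
wrist_force: [1.4, 0.5, 0.1]
gripper_width: 0.0452
finger_force: 0.0
```

```bash
python3 - <<'E'
from h import *
s=bot.sense();P=O+RC@np.array([-.2,0]);print(chute(s["eef_pos"]),tool([*P,.25]),s["joints"])
E
```

```text
[-0.124  -0.0974] [ 0.0973 -0.0761  0.0023] [ 0.2178  0.5354  0.037   1.8612 -0.0282  0.737   0.4019]
```

Emit:
tcp_steps --pt "1 -1 0 0 0 -1.5" --pt "2 -2 0 0 0 -3" --pt "3 -3 0 0 0 -4.5" --pt "4 -3.5 0 0 0 -6" --pt "4.85 -3.8 0 0 0 -7.5" --pt "4.85 -3.8 0 0 0 -9" --pt "4.85 -3.8 0 0 0 -10.5" --pt "4.85 -3.8 0 0 0 -12" --pt "4.85 -3.8 0 0 0 -13.5" --pt "4.85 -3.8 0 0 0 -15" --finger_gap 0.02

```text
time: 6.4
eef_pos: [0.4068, -0.0827, 0.2486]
eef_rot: [[-0.998, -0.068, -0.001], [-0.068, 0.998, 0.001], [0.001, 0.001, -1.0]]
wrist_force: [0.3, -0.1, 0.0]
gripper_width: 0.0197
finger_force: 0.0
```

Emit:
tcp_steps --pt "0 0 0 0 0 -0.7" --pt "0 0 0 0 0 -0.7" --pt "0 0 0 0 0 -0.7"

```text
time: 6.7
eef_pos: [0.407, -0.0828, 0.2488]
eef_rot: [[-0.992, -0.129, -0.001], [-0.129, 0.992, 0.0], [0.001, 0.001, -1.0]]
wrist_force: [0.5, 0.5, -0.7]
gripper_width: 0.0196
finger_force: 0.0
```

```bash
python3 - <<'E'
from h import *
im=bot.capture("top");cv2.imwrite("pics/t2.png",cv2.resize(im[130:280,235:435],None,fx=4,fy=4,interpolation=2)[:,:,::-1])
s=bot.sense();R=np.array(s["eef_rot"]);P=O+RC@np.array([-.2,0]);print(chute(s["eef_pos"]),tool([*P,.25]),s["joints"],np.degrees(np.arctan2(R[1,1],R[0,1])))
for t in(190,205):
    r,b=rect("top",im,(315,190,370,250),.16,t);print(chute(np.array(r[0])/1000),r[1:],b)
E
```

```text
[-0.2026  0.0009] [-0.0026 -0.0009 -0.0011] [ 0.3932  0.4332 -0.4368  2.1395  0.3063  0.6285  1.4423] 97.43402175891681
[-0.1291  0.0001] ((81.71965789794922, 52.34684371948242), 7.857855796813965) (324, 212, 24, 37)
[-0.1292 -0.0006] ((77.66197204589844, 49.34111785888672), 7.9143195152282715) (324, 213, 23, 35)
```

View pics/t2.png

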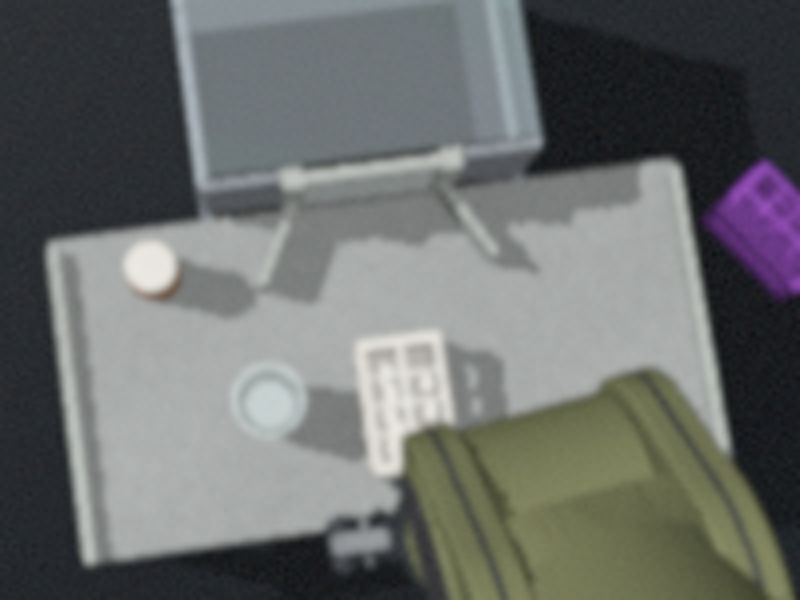

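The rack is centred on the flap line (crop 355–455, 330–475) and square to it, with the fingers behind it. Now I'll lower the hand and push.

In the tool's units: 0.109 m is 5.45, 0.08 m is 4.

Emit:
tcp_steps --pt "0 -0.05 2 0 0 0" --pt "0 -0.05 4 0 0 0" --pt "0 -0.05 5.45 0 0 0" --pt "0 -0.05 5.45 0 0 0" --pt "-1 -0.05 5.45 0 0 0" --pt "-1.6 -0.05 5.45 0 0 0" --pt "-2.1 -0.05 5.45 0 0 0" --pt "-2.6 -0.05 5.45 0 0 0" --pt "-3.1 -0.05 5.45 0 0 0" --pt "-3.5 -0.05 5.45 0 0 0"

```text
time: 7.75
eef_pos: [0.4776, -0.0748, 0.1407]
eef_rot: [[-0.991, -0.13, 0.0], [-0.13, 0.991, -0.0], [-0.0, -0.0, -1.0]]
wrist_force: [-0.9, -0.3, 0.0]
gripper_width: 0.0202
finger_force: 0.7
```

```bash
python3 - <<'E'
from h import *
im=bot.capture("top");s=bot.sense();print(chute(s["eef_pos"]),s["eef_pos"])
for t in(190,205):
    r,b=rect("top",im,(310,180,370,250),.16,t);print(chute(np.array(r[0])/1000),r[1:],b)
E
```

```text
[-0.1297 -0.0002] [ 0.4794 -0.0744  0.1406]
[-0.0449 -0.0007] ((14.32182502746582, 50.971675872802734), 11.2620849609375) (321, 192, 21, 9)
[-0.0435 -0.0014] ((9.399826049804688, 48.3184700012207), 14.725428581237793) (322, 193, 20, 7)
```

Emit:
tcp_steps --pt "-0.5 0 0 0 0 0" --pt "-1 0 0 0 0 0" --pt "-1.5 0 0 0 0 0" --pt "-2 0 0 0 0 0" --pt "-2.5 0 0 0 0 0" --pt "-3 0 0 0 0 0" --pt "-3.5 0 0 0 0 0" --pt "-4 0 0 0 0 0" --pt "-4.5 0 0 0 0 0" --pt "-5 0 0 0 0 0"

```text
time: 8.8
eef_pos: [0.5772, -0.0615, 0.1403]
eef_rot: [[-0.991, -0.131, 0.001], [-0.131, 0.991, 0.0], [-0.001, 0.0, -1.0]]
wrist_force: [-0.9, 0.3, 0.0]
gripper_width: 0.0201
finger_force: 0.4
```

```bash
python3 - <<'E'
from h import *
im=bot.capture("scene");cv2.imwrite("pics/s2.png",cv2.resize(im[130:320,200:400],None,fx=3.1,fy=3.1,interpolation=2)[:,:,::-1])
s=bot.sense();print(chute(s["eef_pos"]),s["eef_pos"],s["wrist_force"])
E
```

```text
[-0.0284 -0.0001] [ 0.5798 -0.0608  0.1406] [ 1.922   0.2976 -0.1879]
```

View pics/s2.png

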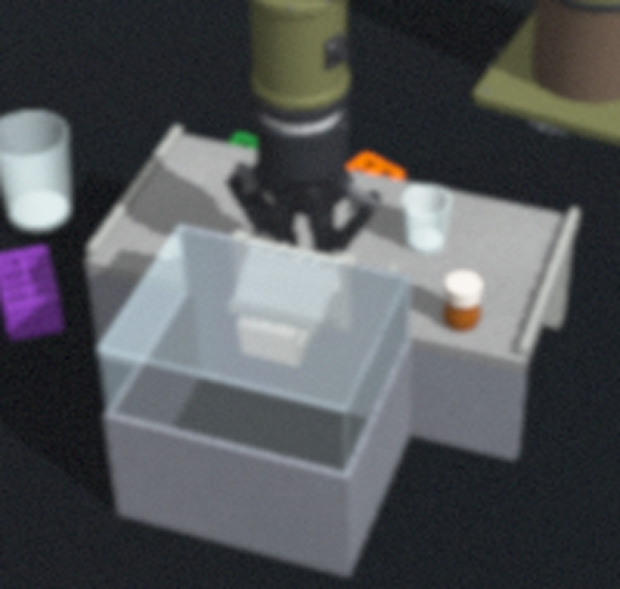

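The rack is halfway through, with its front at crop (270,345) and the flap lying on top of it. I'll push a little further.

In the tool's units: -0.014 m is -0.7, -0.01 m is -0.5.

Emit:
tcp_steps --pt "-0.3 0 0 0 0 0" --pt "-0.5 0 0 0 0 0" --pt "-0.7 0 0 0 0 0" --pt "-0.7 0 0 0 0 0" --pt "-0.7 0 0 0 0 0" --pt "-0.7 0 0 0 0 0"

```text
time: 9.45
eef_pos: [0.5897, -0.0599, 0.1402]
eef_rot: [[-0.991, -0.131, -0.0], [-0.131, 0.991, -0.0], [0.0, 0.0, -1.0]]
wrist_force: [0.6, -0.3, -0.4]
gripper_width: 0.0202
finger_force: 0.0
```

```bash
python3 - <<'E'
from h import *
im=bot.capture("scene");cv2.imwrite("pics/s3.png",cv2.resize(im[130:320,200:400],None,fx=3.1,fy=3.1,interpolation=2)[:,:,::-1])
s=bot.sense();print(chute(s["eef_pos"]),s["wrist_force"])
E
```

```text
[-0.0186 -0.0005] [-0.6931 -0.2032  0.0875]
```

View pics/s3.png

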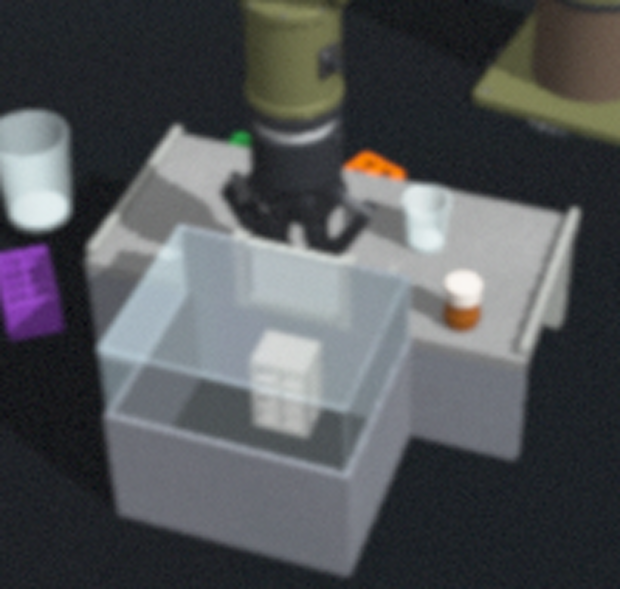

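The rack has dropped into the bin, at crop (285,385), and the flap is hanging down. I'll draw the hand back.

In the tool's units: 0.14 m is 7, -0.13 m is -6.5.

Emit:
tcp_steps --pt "1 0 0 0 0 0" --pt "2.5 0 0 0 0 0" --pt "4 0 0 0 0 0" --pt "5.5 0 0 0 0 0" --pt "6.5 0 0 0 0 0" --pt "7 0 -1.5 0 0 0" --pt "7 0 -3.5 0 0 0" --pt "7 0 -5.5 0 0 0" --pt "7 0 -6.5 0 0 0" --pt "7 0 -6.5 0 0 0"

```text
time: 10.5
eef_pos: [0.4529, -0.0782, 0.2731]
eef_rot: [[-0.991, -0.13, 0.007], [-0.13, 0.991, -0.001], [-0.006, -0.002, -1.0]]
wrist_force: [-0.4, 0.4, 0.0]
gripper_width: 0.0204
finger_force: 0.0
```

Emit:
tcp_steps --pt "0 0 0 0 0 0" --pt "0 0 0 0 0 0" --pt "0 0 0 0 0 0" --pt "0 0 0 0 0 0" --pt "0 0 0 0 0 0" --pt "0 0 0 0 0 0" --pt "0 0 0 0 0 0" --pt "0 0 0 0 0 0"

```text
time: 11.3
eef_pos: [0.4511, -0.0781, 0.2702]
eef_rot: [[-0.991, -0.131, -0.0], [-0.131, 0.991, 0.0], [0.0, 0.0, -1.0]]
wrist_force: [1.2, -0.6, 0.0]
gripper_width: 0.0201
finger_force: 0.0
```

```bash
python3 - <<'E'
from h import *
im=bot.capture("scene");cv2.imwrite("pics/s4.png",cv2.resize(im[130:320,200:400],None,fx=3.1,fy=3.1,interpolation=2)[:,:,::-1])
E
```

```text
(no output)
```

View pics/s4.png

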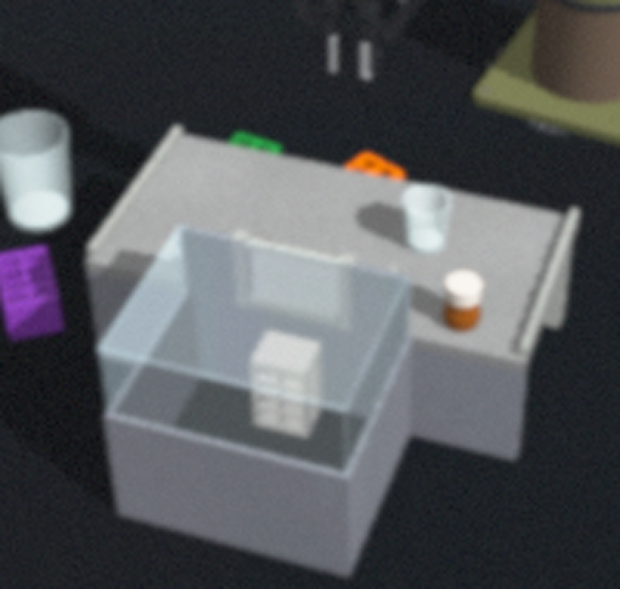

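The rack is at rest in the bin, the flap hangs shut as it did at the start, and the beaker and jar haven't moved.

```bash
python3 -c "
from station import bot
print(bot.sign_off())"
```

```text
the job is handed in; nothing more can be done
None
```

The rack is in the wash-up bin, the flap looks fully shut in the last picture, everything else is where it stood, and the job was handed in at about 11 s.

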